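# Gate two sample racks on an analyser's loading track

### The arm

A 6-joint arm with a two-finger parallel gripper is mounted at the origin on the work surface. World frame = base frame: x ahead of the robot, y to its left, z up, the work surface at z = 0. Lengths are in m, angles in rad, forces in N, time in s.
With the tool pointing down it reaches from about 0.275 to 0.75 m from the base axis. Payload 10.2 kg.
Tool frame: the origin (TCP) lies midway between the tips of the shut fingers; the grasp point (between the pads) lies 19 mm behind it; z points along the fingers, y is the line along which they close (so a half turn about z gives the same grasp; the last joint's range is limited). The gripper opens to 88 mm and grips with 3 to 60 N. Pads are 18 mm wide; open, the fingers measure 123 mm over their backs; the gripper's body (75 mm by 187 mm) begins 45 mm behind the grasp point.
Start: joints at [1.03, 0.313, 1.498, -0, 1.331, -0.223], TCP at [0.164, 0.499, 0.239] pointing down, gripper open.
Joint ranges: [-2.94, 2.94], [-0.97, 2.17], [0.19, 2.56], [-1.23, 4.37], [0.02, 3.11], [-2.88, 2.88]. Speed limits (rad/s): [2.39, 2.39, 3.01, 3.14, 3.14, 3.14].

### API

Orientations are given as a rotation vector (axis times angle).
In Python, from cell import ctrl gives the robot as it stands. The module is installed in compiled form; this text tells all that it offers.
- The arm moves only by the tool play_rows, never from a script. Its argument "motion" is a list of rows, each an object with "dp": the shift along the tool's x, y, z in m, a list of three; "turn": the turn, a rotation vector about the tool's x, y, z in degrees, a list of three. In form: [{"dp": [tx, ty, tz], "turn": [rx, ry, rz]}, ...]. A call has exactly 10 rows; each row is the pose to reach, as a shift and turn from the pose commanded when the call began, along the tool's axes at that moment; what a row does not reach only later rows make up. A row lasts 1/8 s, in which the tool goes at most 62.5 mm and 10.7 degrees, less where a joint would pass 70% of its speed; a pose out of reach is approached as far as the arm can. A call with a gripper value outside its range is refused whole. "grip" is the opening, from -1 (shut) to 1 (fully open), so that 0 is half open, set as the call begins (left out, the last holds). The fingers move at their own pace and stop on an object; the grip force is fixed at half the most. Time passes only in rows, so rows that repeat a pose let the fingers close, or fill a call up. It gives the time, the measured TCP pose, the force, the opening and the grip force at its end, in the units of the state.
- ctrl.get_state(): the state, without advancing time (a new reading comes with each control period).
- ctrl.camera(name): name is "scene" or "side" or "wrist"; returns a dict with "image" (420x560x3 uint8, red, green, blue), "fov_y" (degrees; the focal length in pixels is half the picture's height over the tangent of half this angle, whatever the lens; pixels are square), "cx", "cy" (the principal point, pixels), "dist" ([k1, k2, p1, p2, k3] as OpenCV has them; the pictures are not rectified), "world_from_camera" (4x4, takes a point from camera to world coordinates). Camera axes: x right, y up, looking along -z (the intrinsics and any distortion apply to the point x, -y, -z); pixel columns grow to the right and rows downward; lengths in m; the calibration is good to about 2 mm. A picture is of the moment at which its call begins. There is no depth.
- ctrl.sign_off(): hands the job in; it is judged then, once.
Trained networks look in the newest picture that a camera, given by its name, has taken for a name from the list of things; names that differ only in an ending like _2 or _b are one class to them, and where a whole thing is asked for, a point or a joint stands for the part that bears it (a point fixed in the world has none). Each returns a list of dicts, best first, with "score" (0 to 1); they miss things now and then, are a little off and sometimes report something else, mostly with a low value. They report only what shows in the picture. A call takes as long as a camera call.
- ctrl.spot_in(label, camera): "position" ([x, y, z] in m, in world coordinates, good to about 4 mm: the middle of the surface that is visible of it).
The state is a dict: "time_s": time; "q": joint angles; "joint_vel": joint speeds; "joint_torque": joint torques, N m; "position": TCP position; "eef_rot": TCP orientation; "wrist_force": force on the tool from outside, world axes, zero at the start; "torque": the same for the moment, N m; "gripper_width": finger opening in m; "grasp_force": force on a finger pad.
Only numpy, scipy, OpenCV 4.12 (cv2) and the standard library are available. Lean on these libraries where they do the work, as an engineer would, in place of code of your own. Each camera call takes 0.05 s, during which the arm holds its last target. There are 200 camera calls.

### The job

Get the loading track ready for the reader: first flip the stop flag, at the reader end, fully down across the lane, and only then slide the rack from the side bay into the lane and push both sample racks up the lane, one behind the other, until the front one rests against the stop flag and the other touches it from behind. Finally flip the tail gate fully down behind the second rack to shut them in. Keep both racks upright, never let a rack pass the stop, and leave the cup, the bottle, the jar and the empty rack where they are.

Things in the scene. Friction and masses are not known exactly. Their poses are not given: they have to be found in the camera images.
- loader: Fixed loading track: grey deck plate 12 mm thick. Origin on the table surface, z up, x away from the robot, y along the lane towards the reader end (cream housing, y 247 to 322 mm, top z = 72 mm). Deck x -102 to 72, y -320 to 340 mm. All mm figures here are in this frame. Home places of the racks: front rack centred at y = 100.5, second rack at y = -14.5, then 10 mm free to the gate.
- lane (a point): Point on the lane's floor and centre line: x = 30, y = 0, z = 12 mm. Axes as the track's. The lane runs along y, 50 mm wide (x 5 to 55) between two aluminium guides 10 mm thick with tops at z = 26 mm. Far guide y -320 to 290; near guide y -105 to 205, starting with a mouth flared towards the robot (out to about y = -130, x = -20).
- bay (a point): Middle of the side bay's floor: x = -40, y = -220, z = 12 mm. For y below -130 mm the lane has no near guide: the bay is flat deck level with the lane, so a rack slides sideways (+x) from it into the lane until it meets the far guide.
- stop_flag (a joint): Angle of the stop flag, a steel bar 14 mm wide (along y), 18 mm thick, reaching 68 mm from its hinge on the near guide. 0 = fully down, level across the lane (z 27 to 45 mm); 1.57 upright; 2.1 leaning back towards the robot. Starts at 1.75 to 2.0. Stiff hinge (0.06 N m, 1 to 2 N at the bar): stays where it is left, so press it all the way down. Down: under 0.12 rad.
- tail_gate (a joint): Angle of the tail gate, a bar like the stop flag with the same joint values, stiffness and start range, hinged on the near guide at its bay end. When down its inner face is at y = -82 mm.
- stop_flag_hinge (a point): Hinge axis of the stop flag, at the bar's middle along y: (-8, 165, 36) mm in the track's frame. Axes as the track's. The face that the front rack meets is at y = 158 mm.
- tail_gate_hinge (a point): Hinge axis of the tail gate, at (-8, -89, 36) mm in the track's frame.
- stop_flag_tip (a point): Free end of the stop flag, 68 mm from its hinge.
- tail_gate_tip (a point): Free end of the tail gate, 68 mm from its hinge.
- front_rack_mid (a point): Centre (half-way up the block) of the rack that starts in the lane, 50 to 120 mm short of the stop flag: white plastic block 44 mm (x) by 115 mm (y) by 60 mm high, with ten capped tubes fixed in it that rise to 75 mm above its foot. It stands on the deck, so the block's top is at z = 72 mm, the caps' at 87 mm. 0.2 to 0.4 kg, slides under a push of 1 to 3 N.
- bay_rack_mid (a point): Centre of the second rack, same in every way, which starts in the side bay, nearer the robot than the lane (centre at x -45 to -30 mm, y -235 to -205 mm in the track's frame), turned by up to 0.2 rad.
- cap_cup_mid (a point): Centre of a bystander: open white plastic cup holding red tube caps, 68 mm wide, 50 mm high, standing near the robot's side of the track
- reagent_a_mid (a point): Centre of a bystander: amber glass bottle, 48 mm wide, 85 mm high, beyond the track
- reagent_b_mid (a point): Centre of a bystander: white jar with black lid, 56 mm wide, 75 mm high, beyond the track
- empty_rack_mid (a point): Centre of a bystander: empty grey rack, 44 x 115 x 60 mm, on the table beyond the track; not used

How it is judged:
By the outcome, as a careful person would: the job done as asked, in the order asked, and still so for the second after the job is handed in, with the robot touching nothing.
It also fails if it takes over 58 s, if anything falls off the work surface, if the arm or the gripper's body presses on something with over 40 N, if the wrist force passes 120 N, or if a joint passes its speed limit or range.

## Working session

There is one attempt and no reset: what is moved stays moved. The work goes in short steps, Python scripts to look and compute and a tool call to move; the robot and the scene stay as the last step left them, time stands still between calls to the robot, and variables do not carry over. Pictures are saved under pics/ and viewed, at most 10 in all, crops included, and the job is handed in when it is done.

Besides the shell and the picture viewer there is one more tool, called after "Call:" by a JSON object that holds its "method" and its "body", one argument or row to a line. play_rows: Moves the arm, as the interface text tells. Its arguments: {"type":"object","properties":{"motion":{"type":"array"},"grip":{"type":"number"}},"required":["motion"]}

```bash
mkdir -p pics
python3 - <<'E'
from cell import ctrl
import cv2,numpy as np
np.set_printoptions(precision=4,suppress=True)
s=ctrl.get_state();print(s['time_s'],s['position'],s['eef_rot'],s['wrist_force'],s['gripper_width'])
for c in('scene','side'):
    d=ctrl.camera(c);cv2.imwrite(f'pics/{c}0.png',d['image'][:,:,::-1])
    print(c,d['fov_y'],d['cx'],d['cy'],d['dist']);print(np.array(d['world_from_camera']))
    for l in 'loader lane bay stop_flag tail_gate stop_flag_hinge tail_gate_hinge stop_flag_tip tail_gate_tip front_rack_mid bay_rack_mid cap_cup_mid reagent_a_mid empty_rack_mid'.split():
        try: print(l,[(np.round(r['position'],3).tolist(),round(r['score'],2)) for r in ctrl.spot_in(l,c)[:3]])
        except Exception as e: print(l,e)
E
```

```text
0.0 [0.164  0.4985 0.2382] [-0.4971 -3.1016  0.0019] [-0.0153  0.0277  0.5277] 0.08811083419432833
scene 49.321247602859906 280.3193900490101 209.1549811538705 [-0.1003  0.      0.      0.      0.    ]
[[ 0.4772 -0.6124  0.6303  1.0764]
 [ 0.8786  0.3181 -0.3561 -0.2964]
 [ 0.0176  0.7237  0.6899  0.6429]
 [ 0.      0.      0.      1.    ]]
loader [([0.552, 0.017, 0.009], 0.61), ([0.398, 0.082, 0.04], 0.38)]
lane [([0.551, 0.018, 0.012], 0.7)]
bay [([0.556, 0.014, 0.015], 0.77), ([0.591, 0.045, 0.071], 0.23)]
stop_flag [([0.522, 0.213, 0.069], 0.74)]
tail_gate [([0.537, -0.039, 0.068], 0.77)]
stop_flag_hinge [([0.552, 0.017, 0.012], 0.78)]
tail_gate_hinge [([0.555, 0.014, 0.016], 0.65)]
stop_flag_tip [([0.551, 0.018, 0.01], 0.7), ([0.523, 0.213, 0.073], 0.63), ([0.739, 0.077, 0.053], 0.63)]
tail_gate_tip [([0.538, -0.041, 0.073], 0.94), ([0.554, 0.017, 0.013], 0.49)]
front_rack_mid [([0.594, 0.044, 0.07], 0.85), ([0.524, 0.213, 0.074], 0.68)]
bay_rack_mid [([0.529, -0.173, 0.071], 0.77)]
cap_cup_mid [([0.396, 0.083, 0.042], 0.7)]
reagent_a_mid [([0.738, 0.074, 0.052], 0.67)]
empty_ra
[... 417 characters left out ...]
92)]
bay [([0.506, -0.025, 0.009], 0.92)]
stop_flag [([0.515, 0.213, 0.07], 0.76), ([0.503, -0.024, 0.011], 0.15)]
tail_gate [([0.528, -0.043, 0.075], 0.74)]
stop_flag_hinge [([0.509, -0.017, 0.01], 0.65)]
tail_gate_hinge [([0.504, -0.026, 0.007], 0.9), ([0.376, 0.075, 0.04], 0.22)]
stop_flag_tip [([0.489, -0.187, 0.064], 0.58), ([0.514, 0.213, 0.073], 0.54)]
tail_gate_tip [([0.524, -0.04, 0.076], 0.55), ([0.504, -0.024, 0.009], 0.23)]
front_rack_mid [([0.555, 0.042, 0.07], 0.71)]
bay_rack_mid [([0.486, -0.188, 0.064], 0.78)]
cap_cup_mid [([0.377, 0.073, 0.042], 0.96)]
reagent_a_mid [([0.714, 0.066, 0.044], 0.8)]
empty_rack_mid [([0.721, -0.145, 0.047], 0.76), ([0.506, -0.021, 0.015], 0.67)]
```

View pics/scene0.png

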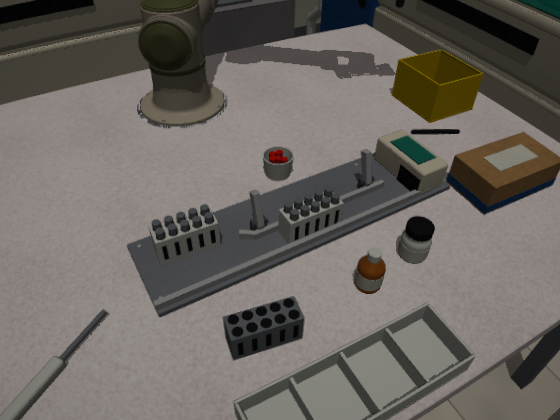

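View pics/side0.png

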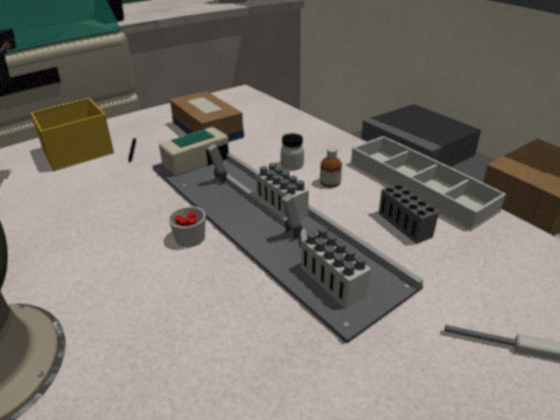

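Scene: the deck corners are at about (131,246), (155,302), (448,186). The bay rack is at (185,232) and the front rack at (311,213), with the flags upright at (366,168) and (257,210). Side: the deck corners are at about (345,341), (420,284), (155,168). I'll fit the track pose next.

```bash
cat > h.py <<'E'
import numpy as np,cv2
from scipy.spatial.transform import Rotation as R
from scipy.optimize import least_squares
F=np.diag([1.,-1,-1])
def cam(d):
    f=210/np.tan(np.radians(d['fov_y'])/2);K=np.array([[f,0,d['cx']],[0,f,d['cy']],[0,0,1.]])
    T=np.array(d['world_from_camera']);Rc=F@T[:3,:3].T
    return K,np.array(d['dist'],float),cv2.Rodrigues(Rc)[0],-Rc@T[:3,3],T,Rc
def proj(d,P):
    K,D,r,t,_,_=cam(d);return cv2.projectPoints(np.array(P,float).reshape(-1,3),r,t,K,D)[0].reshape(-1,2)
def back(d,uv,z):
    K,D,r,t,T,Rc=cam(d);n=cv2.undistortPoints(np.array(uv,float).reshape(-1,1,2),K,D).reshape(-1,2)
    v=np.c_[n,np.ones(len(n))]@Rc;c=T[:3,3];return c+v*((z-c[2])/v[:,2])[:,None]
def w(p,q):  # p=x,y,yaw ; q track-frame mm
    q=np.atleast_2d(q)/1000.;c,s=np.cos(p[2]),np.sin(p[2])
    return np.c_[p[0]+c*q[:,0]-s*q[:,1],p[1]+s*q[:,0]+c*q[:,1],q[:,2]]
E
python3 - <<'E'
from h import *
from cell import ctrl
np.set_printoptions(precision=4,suppress=True)
ds={c:ctrl.camera(c) for c in('scene','side')}
C={'scene':([[-102,-320,12],[72,-320,12],[72,340,12]],[[131,246],[155,301],[448,186]]),
'side':([[-102,-320,12],[72,-320,12],[-102,340,12]],[[345,341],[420,284],[155,168]])}
f=lambda p:np.concatenate([(proj(ds[c],w(p,C[c][0]))-C[c][1]).ravel() for c in C])
s=least_squares(f,[.55,.05,0],loss='soft_l1');p=s.x;print(p,f(p).round(1))
np.save('p.npy',p)
B=[[-102,-320,12],[72,-320,12],[72,340,12],[-102,340,12],[-102,-320,12]]
L=[B,[[65,-320,26],[65,290,26]],[[55,-320,26],[55,290,26]],[[5,-105,26],[5,205,26]],[[-5,-105,26],[-5,205,26]]]
for y in(165,-89):L+=[[[-8,y,36],[-8,y,104]]]
for c in ds:
    im=cv2.resize(ds[c]['image'][:,:,::-1],None,fx=2,fy=2,interpolation=cv2.INTER_CUBIC)
    for l in L: cv2.polylines(im,[np.int32(proj(ds[c],w(p,l))*2+.5)],False,(0,255,0),1)
    im=im[200:680,160:940] if c=='scene' else im[240:720,280:880]
    cv2.imwrite(f'pics/{c}1.png',im)
E
```

```text
[0.5396 0.0518 0.022 ] [-6.  -3.9  0.3 10.6  2.5 -0.9 -0.5 -0.5  2.9  1.4 -2.8 -4.4]
```

View pics/scene1.png

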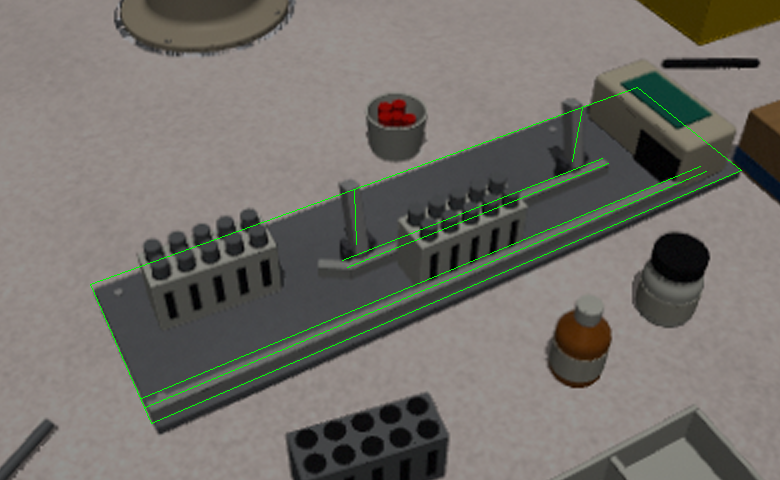

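View pics/side1.png

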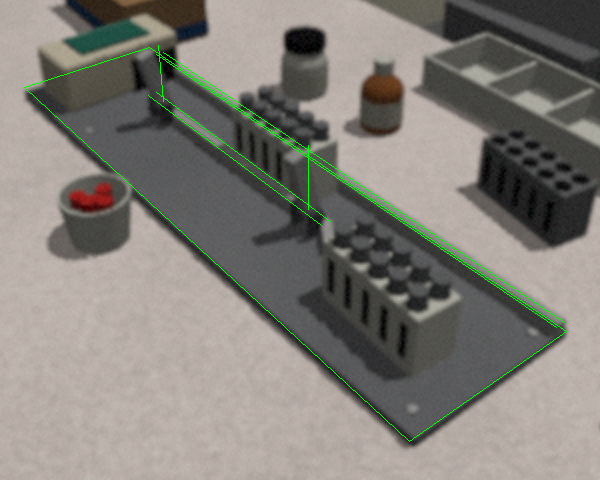

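Scene overlay: my first deck corner pixel was too high. The deck's top edge is at crop (155,420), so (157,310) in full, and the left corner is at crop (94,287), so (127,243). In the side crop the overlay lies on the deck edges. I'll refit and then measure the racks.

Run:
```python
from h import *
from cell import ctrl
np.set_printoptions(precision=4,suppress=True)
ds={c:ctrl.camera(c) for c in('scene','side')}
C={'scene':([[-102,-320,12],[72,-320,12],[72,340,12]],[[127,243.5],[157,310],[449.5,185.5]]),
'side':([[-102,-320,12],[72,-320,12],[-102,340,12]],[[345,340],[422.5,285.5],[152.5,164]])}
f=lambda p:np.concatenate([(proj(ds[c],w(p,C[c][0]))-C[c][1]).ravel() for c in C])
s=least_squares(f,[.55,.05,0],loss='soft_l1');p=s.x;print(p,f(p).round(1))
np.save('p.npy',p)
# rack block top corners in crop px -> full
inv=lambda P:(P[:,:2]-p[:2])@np.array([[np.cos(p[2]),-np.sin(p[2])],[np.sin(p[2]),np.cos(p[2])]])*1000
print('bay side',inv(back(ds['side'],np.array([[322,262],[408,318],[461,296]])/2+[140,120],.072)))
print('bay scene',inv(back(ds['scene'],np.array([[155,280],[277,250],[140,250]])/2+[80,100],.072)))
print('front scene',inv(back(ds['scene'],np.array([[420,241],[527,208]])/2+[80,100],.072)))
print('front side',inv(back(ds['side'],np.array([[336,141],[236,104]])/2+[140,120],.072)))
print('cup',inv(np.array([[.377,.073],[.396,.083]])))
for q in([-8,165,36],[-8,-89,36],[30,100.5,42],[30,-14.5,42],[30,-220,12]):print(q,w(p,q)[0])
d=ctrl.camera('wrist');print(d['fov_y'],np.array(d['world_from_camera']))
```

```text
[0.5399 0.0528 0.0242] [-1.4 -1.2 -0.8  1.8  1.3 -0.6 -0.4 -0.2  0.2 -0.8 -0.6 -0.4]
bay side [[ -73.5129 -188.2771]
 [ -65.0504 -273.6954]
 [ -18.5793 -281.2384]]
bay scene [[ -20.9944 -274.5713]
 [  -3.6125 -169.2688]
 [ -61.4147 -274.4602]]
front scene [[ 47.0665 -54.3794]
 [ 57.868   53.8865]]
front side [[ 48.2821 -61.1544]
 [ 15.3517  54.7113]]
cup [[-162.3553   24.1355]
 [-143.1192   33.6734]]
[-8, 165, 36] [0.5279 0.2176 0.036 ]
[-8, -89, 36] [ 0.534  -0.0364  0.036 ]
[30, 100.5, 42] [0.5675 0.154  0.042 ]
[30, -14.5, 42] [0.5702 0.039  0.042 ]
[30, -220, 12] [ 0.5752 -0.1664  0.012 ]
68.53101643600303 [[ 0.3116 -0.9005 -0.3033  0.0863]
 [ 0.9502  0.2953  0.0994  0.5252]
 [ 0.     -0.3192  0.9477  0.3847]
 [ 0.      0.      0.      1.    ]]
```

```bash
cat > go.py <<'E'
import sys
from h import *
from cell import ctrl
np.set_printoptions(precision=4,suppress=True)
p=np.load('p.npy')
s=ctrl.get_state();P=np.array(s['position']);Q=R.from_rotvec(s['eef_rot'])
c,sn=np.cos(p[2]),np.sin(p[2]);T=np.array([[c,-sn,0],[sn,c,0],[0,0,1]])
tr=T.T@(P-[p[0],p[1],0])*1000
print('t',s['time_s'],'track',tr.round(1),'F',(T.T@np.array(s['wrist_force'])).round(1),'w',s['gripper_width'])
Qg=R.from_matrix(T@np.diag([-1,1,-1]))
print('turn',np.degrees((Q.inv()*Qg).as_rotvec()).round(2))
for a in sys.argv[1:]:
    q=np.array(eval(a),float);print(a,(Q.as_matrix().T@(w(p,q)[0]-P)).round(4))
E
python3 go.py -75,172,150 -75,172,80
```

```text
t 1.75 track [-364.9  454.9  238.7] F [ 0.3 -0.7 -0.4] w 0.08842613008186063
turn [  0.     0.   -19.59]
-75,172,150 [-0.368  -0.1693  0.0887]
-75,172,80 [-0.368  -0.1693  0.1587]
```

Call:
{"method": "play_rows", "body": {
  "motion": [
    {"dp":[-0.05,-0.023,0.0],"turn":[0,0,-9]},
    {"dp":[-0.1,-0.046,0.0],"turn":[0,0,-19.6]},
    {"dp":[-0.15,-0.069,0.02],"turn":[0,0,-19.6]},
    {"dp":[-0.2,-0.092,0.04],"turn":[0,0,-19.6]},
    {"dp":[-0.25,-0.115,0.06],"turn":[0,0,-19.6]},
    {"dp":[-0.3,-0.138,0.075],"turn":[0,0,-19.6]},
    {"dp":[-0.345,-0.159,0.0887],"turn":[0,0,-19.6]},
    {"dp":[-0.368,-0.1693,0.0887],"turn":[0,0,-19.6]},
    {"dp":[-0.368,-0.1693,0.0887],"turn":[0,0,-19.6]},
    {"dp":[-0.368,-0.1693,0.0887],"turn":[0,0,-19.6]}
  ],
  "grip": -1
}}

```text
time_s: 3.0
position: [0.4602, 0.2235, 0.1501]
eef_rot: [0.039, -3.141, -0.0]
wrist_force: [0.1, -0.2, 0.3]
gripper_width: 0.0005
grasp_force: 0.0
```

```bash
python3 go.py -75,172,75 25,172,75
python3 - <<'E'
from h import *
from cell import ctrl
p=np.load('p.npy')
d=ctrl.camera('wrist');im=d['image'][:,:,::-1].copy()
for l in([[5,-105,26],[5,205,26]],[[55,-320,26],[55,290,26]],[[-8,158,36],[-8,172,36]],[[8,158,36],[8,172,36]]): cv2.polylines(im,[np.int32(proj(d,w(p,l)))],False,(0,255,0),1)
cv2.imwrite('pics/w1.png',im)
E
```

```text
t 3.0 track [-75.6 172.5 150.1] F [ 0.1 -0.2  0.3] w 0.000508912922833286
turn [ 0.01 -0.01  0.03]
-75,172,75 [-0.0006 -0.0005  0.0751]
25,172,75 [-0.1006 -0.0006  0.0751]
```

View pics/w1.png

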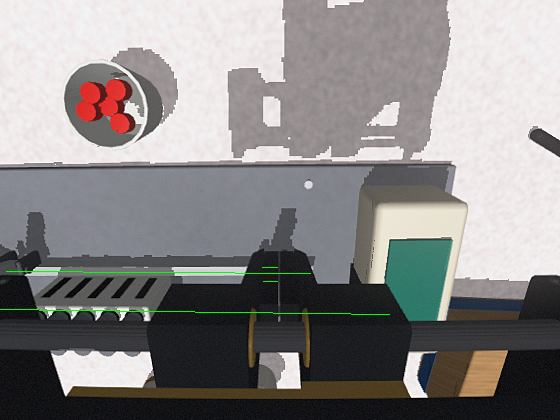

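The wrist view shows the near guide at rows 265–275, where the overlay has it, and the fingers in front of the flag hinge at (270,275). The pose is good, so I'll flip the stop flag.

Call:
{"method": "play_rows", "body": {
  "motion": [
    {"dp":[0,0,0.04],"turn":[0,0,0]},
    {"dp":[0,0,0.075],"turn":[0,0,0]},
    {"dp":[-0.03,0,0.075],"turn":[0,0,0]},
    {"dp":[-0.055,0,0.075],"turn":[0,0,0]},
    {"dp":[-0.075,0,0.075],"turn":[0,0,0]},
    {"dp":[-0.095,0,0.075],"turn":[0,0,0]},
    {"dp":[-0.11,0,0.075],"turn":[0,0,0]},
    {"dp":[-0.115,0,0.085],"turn":[0,0,0]},
    {"dp":[-0.115,0,0.097],"turn":[0,0,0]},
    {"dp":[-0.115,0,0.102],"turn":[0,0,0]}
  ]
}}

```text
time_s: 4.3
position: [0.5747, 0.2259, 0.0468]
eef_rot: [0.039, -3.14, 0.0]
wrist_force: [0.7, 1.3, 1.2]
gripper_width: -0.0001
grasp_force: 0.4
```

```bash
python3 go.py
```

```text
t 4.3 track [ 39.  172.2  46.8] F [0.8 1.3 1.2] w -6.1889763201134e-05
turn [-0.01 -0.1   0.03]
```

Press in 1 mm steps, then go up.

Call:
{"method": "play_rows", "body": {
  "motion": [
    {"dp":[0,0,0.002],"turn":[0,0,0]},
    {"dp":[0,0,0.003],"turn":[0,0,0]},
    {"dp":[0,0,0.003],"turn":[0,0,0]},
    {"dp":[0,0,0.003],"turn":[0,0,0]},
    {"dp":[0,0,0.003],"turn":[0,0,0]},
    {"dp":[0,0,0.003],"turn":[0,0,0]},
    {"dp":[0,0,0.003],"turn":[0,0,0]},
    {"dp":[0,0,0.003],"turn":[0,0,0]},
    {"dp":[0,0,0.003],"turn":[0,0,0]},
    {"dp":[0,0,0.003],"turn":[0,0,0]}
  ]
}}

```text
time_s: 5.55
position: [0.5757, 0.2258, 0.0453]
eef_rot: [0.038, -3.141, -0.0]
wrist_force: [-4.6, -0.1, 5.9]
gripper_width: 0.0007
grasp_force: 2.8
```

```bash
python3 go.py -115,-222,150 -115,-222,30
```

```text
t 5.55 track [ 39.9 172.   45.3] F [-4.6  0.   5.9] w 0.0007180456806702375
turn [ 0.   -0.    0.01]
-115,-222,150 [ 0.155  -0.394  -0.1047]
-115,-222,30 [ 0.155  -0.394   0.0153]
```

Call:
{"method": "play_rows", "body": {
  "motion": [
    {"dp":[0,0,-0.06],"turn":[0,0,0]},
    {"dp":[0.01,-0.02,-0.12],"turn":[0,0,0]},
    {"dp":[0.04,-0.07,-0.14],"turn":[0,0,0]},
    {"dp":[0.07,-0.125,-0.14],"turn":[0,0,0]},
    {"dp":[0.1,-0.18,-0.14],"turn":[0,0,0]},
    {"dp":[0.12,-0.235,-0.14],"turn":[0,0,0]},
    {"dp":[0.14,-0.29,-0.14],"turn":[0,0,0]},
    {"dp":[0.155,-0.345,-0.14],"turn":[0,0,0]},
    {"dp":[0.155,-0.394,-0.12],"turn":[0,0,0]},
    {"dp":[0.155,-0.394,-0.1047],"turn":[0,0,0]}
  ],
  "grip": 1
}}

```text
time_s: 6.8
position: [0.4301, -0.175, 0.149]
eef_rot: [-0.032, 3.141, -0.002]
wrist_force: [-0.4, 0.3, 0.1]
gripper_width: 0.088
grasp_force: 0.0
```

```bash
python3 go.py -115,-222,30
python3 - <<'E'
from h import *
from cell import ctrl
p=np.load('p.npy')
a=ctrl.camera('side');d=ctrl.camera('wrist');im=d['image'][:,:,::-1].copy()
# nominal rack top outline
for l in([[-62,-279.5,72],[-62,-164.5,72],[-18,-164.5,72],[-18,-279.5,72]],[[55,-320,26],[55,290,26]]): cv2.polylines(im,[np.int32(proj(d,w(p,l)))],False,(0,255,0),1)
b=cv2.resize(a['image'][120:330,140:440,::-1],None,fx=1.0,fy=1.0)
im=np.vstack([np.pad(b,((0,0),(0,260),(0,0))),im])[:600+30]
cv2.imwrite('pics/w2.png',im[:600])
E
```

```text
t 6.8 track [-115.2 -225.1  149. ] F [-0.4  0.3  0.1] w 0.0879577028212441
turn [-0.06  0.04 -0.23]
-115,-222,30 [-0.0002  0.0032  0.119 ]
```

View pics/w2.png

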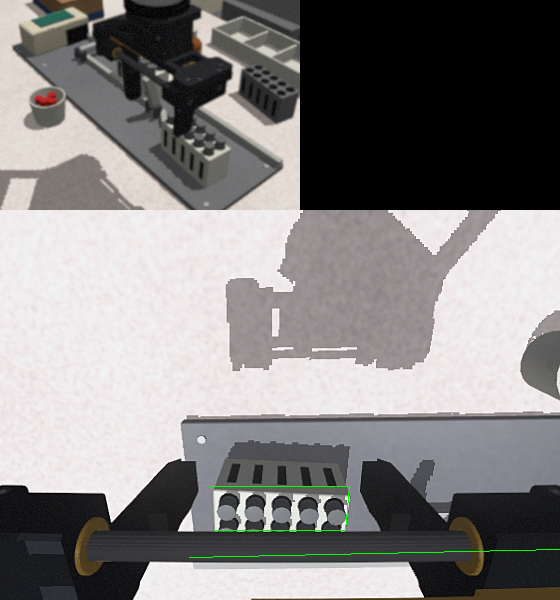

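The side view shows the stop flag down across the lane. In the wrist view the bay rack top is at (215–350, 487–530), close to the nominal outline and only slightly turned. I'll descend and push it sideways with the fingers half open, which squares it up.

Call:
{"method": "play_rows", "body": {
  "motion": [
    {"dp":[0,0.003,0.06],"turn":[0,0,-0.2]},
    {"dp":[0,0.003,0.117],"turn":[0,0,-0.2]},
    {"dp":[-0.02,0.003,0.117],"turn":[0,0,-0.2]},
    {"dp":[-0.035,0.003,0.117],"turn":[0,0,-0.2]},
    {"dp":[-0.047,0.003,0.117],"turn":[0,0,-0.2]},
    {"dp":[-0.059,0.003,0.117],"turn":[0,0,-0.2]},
    {"dp":[-0.071,0.003,0.117],"turn":[0,0,-0.2]},
    {"dp":[-0.083,0.003,0.117],"turn":[0,0,-0.2]},
    {"dp":[-0.093,0.003,0.117],"turn":[0,0,-0.2]},
    {"dp":[-0.103,0.003,0.117],"turn":[0,0,-0.2]}
  ],
  "grip": 0.4
}}

```text
time_s: 8.15
position: [0.5338, -0.1664, 0.0327]
eef_rot: [0.044, -3.141, -0.0]
wrist_force: [-2.1, -0.2, 1.9]
gripper_width: 0.0617
grasp_force: 1.4
```

```bash
python3 go.py
```

```text
t 8.15 track [ -11.4 -219.    32.7] F [-2.1 -0.1  1.9] w 0.061694132812425875
turn [ 0.   -0.01  0.21]
```

Call:
{"method": "play_rows", "body": {
  "motion": [
    {"dp":[-0.003,0,0],"turn":[0,0,0.2]},
    {"dp":[-0.006,0,0],"turn":[0,0,0.2]},
    {"dp":[-0.008,0,0],"turn":[0,0,0.2]},
    {"dp":[-0.01,0,0],"turn":[0,0,0.2]},
    {"dp":[-0.01,0,0],"turn":[0,0,0.2]},
    {"dp":[-0.01,0,0],"turn":[0,0,0.2]},
    {"dp":[-0.01,0,0],"turn":[0,0,0.2]},
    {"dp":[-0.01,0,0],"turn":[0,0,0.2]},
    {"dp":[-0.01,0,0],"turn":[0,0,0.2]},
    {"dp":[-0.01,0,0],"turn":[0,0,0.2]}
  ]
}}

```text
time_s: 9.4
position: [0.5432, -0.1662, 0.0327]
eef_rot: [-0.038, 3.141, -0.0]
wrist_force: [0.2, 1.0, -0.3]
gripper_width: 0.0617
grasp_force: 0.0
```

```bash
python3 go.py
```

```text
t 9.4 track [  -2.  -219.    32.7] F [ 0.2  0.9 -0.3] w 0.06169800256630194
turn [-0.  0.  0.]
```

Call:
{"method": "play_rows", "body": {
  "motion": [
    {"dp":[-0.002,0,0],"turn":[0,0,0]},
    {"dp":[-0.003,0,0],"turn":[0,0,0]},
    {"dp":[-0.004,0,0],"turn":[0,0,0]},
    {"dp":[-0.005,0,0],"turn":[0,0,0]},
    {"dp":[-0.005,0,0],"turn":[0,0,0]},
    {"dp":[-0.005,0,0],"turn":[0,0,0]},
    {"dp":[-0.005,0,0],"turn":[0,0,0]},
    {"dp":[-0.005,0,0],"turn":[0,0,0]},
    {"dp":[-0.005,0,0],"turn":[0,0,0]},
    {"dp":[-0.005,0,0],"turn":[0,0,0]}
  ]
}}

```text
time_s: 10.65
position: [0.5483, -0.1661, 0.0327]
eef_rot: [-0.038, 3.141, -0.0]
wrist_force: [-0.1, 0.5, -0.4]
gripper_width: 0.0616
grasp_force: 0.0
```

```bash
python3 go.py -40,-219,33 -40,-219,130 36,-325,130 36,-325,50
python3 - <<'E'
from h import *
from cell import ctrl
p=np.load('p.npy')
ims=[]
for c,(y,x) in(('side',(190,240)),('scene',(150,110))):
    d=ctrl.camera(c);im=cv2.resize(d['image'][:,:,::-1],None,fx=2,fy=2,interpolation=cv2.INTER_CUBIC)
    for l in([[55,-320,26],[55,290,26]],[[5,-105,26],[5,205,26]],[[10,-277,72],[10,-161,72],[54,-161,72],[54,-277,72],[10,-277,72]]): cv2.polylines(im,[np.int32(proj(d,w(p,l))*2+.5)],False,(0,255,0),1)
    ims.append(im[2*y:2*y+360,2*x:2*x+400])
cv2.imwrite('pics/w3.png',np.hstack(ims))
E
```

```text
t 10.65 track [   3.1 -219.    32.7] F [-0.1  0.5 -0.4] w 0.06164443466419585
turn [-0.01  0.02  0.  ]
-40,-219,33 [ 0.0431  0.     -0.0003]
-40,-219,130 [ 0.0431  0.     -0.0973]
36,-325,130 [-0.0329 -0.106  -0.0972]
36,-325,50 [-0.0329 -0.106  -0.0172]
```

View pics/w3.png

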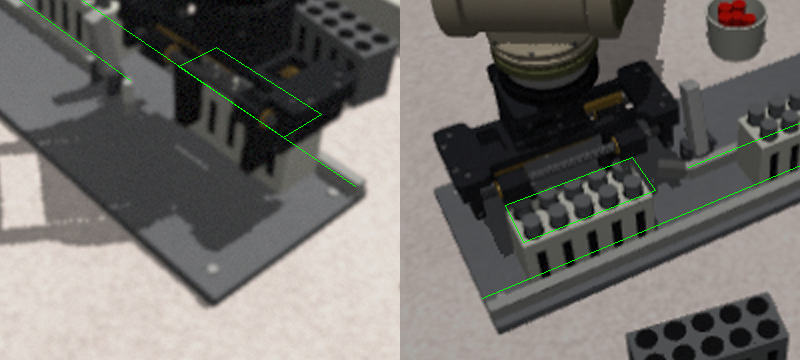

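The scene view shows the rack in the lane along the far guide, matching the drawn outline at (505–655,160–240), and upright. Next I'll go behind it.

Call:
{"method": "play_rows", "body": {
  "motion": [
    {"dp":[0.045,0,0],"turn":[0,0,0]},
    {"dp":[0.045,0,-0.05],"turn":[0,0,0]},
    {"dp":[0.045,0,-0.1],"turn":[0,0,0]},
    {"dp":[0.03,-0.05,-0.1],"turn":[0,0,0]},
    {"dp":[0,-0.1,-0.1],"turn":[0,0,0]},
    {"dp":[-0.033,-0.106,-0.1],"turn":[0,0,0]},
    {"dp":[-0.033,-0.106,-0.08],"turn":[0,0,0]},
    {"dp":[-0.033,-0.106,-0.05],"turn":[0,0,0]},
    {"dp":[-0.033,-0.106,-0.017],"turn":[0,0,0]},
    {"dp":[-0.033,-0.106,-0.017],"turn":[0,0,0]}
  ],
  "grip": -1
}}

```text
time_s: 12.0
position: [0.5827, -0.2705, 0.0476]
eef_rot: [0.038, -3.138, -0.004]
wrist_force: [0.9, -0.2, 0.5]
gripper_width: 0.0005
grasp_force: 0.0
```

```bash
python3 go.py 36,-300,50 36,-200,50
```

```text
t 12.0 track [  35.  -324.2   47.6] F [ 0.9 -0.3  0.5] w 0.0005110047483416799
turn [ 0.16 -0.22  0.  ]
36,-300,50 [-0.001   0.0242 -0.0023]
36,-200,50 [-0.001   0.1242 -0.0021]
```

Call:
{"method": "play_rows", "body": {
  "motion": [
    {"dp":[-0.001,0.012,-0.002],"turn":[0,0,0]},
    {"dp":[-0.001,0.025,-0.002],"turn":[0,0,0]},
    {"dp":[-0.001,0.038,-0.002],"turn":[0,0,0]},
    {"dp":[-0.001,0.051,-0.002],"turn":[0,0,0]},
    {"dp":[-0.001,0.064,-0.002],"turn":[0,0,0]},
    {"dp":[-0.001,0.077,-0.002],"turn":[0,0,0]},
    {"dp":[-0.001,0.09,-0.002],"turn":[0,0,0]},
    {"dp":[-0.001,0.103,-0.002],"turn":[0,0,0]},
    {"dp":[-0.001,0.114,-0.002],"turn":[0,0,0]},
    {"dp":[-0.001,0.122,-0.002],"turn":[0,0,0]}
  ]
}}

```text
time_s: 13.25
position: [0.5818, -0.1485, 0.0517]
eef_rot: [0.039, -3.141, -0.0]
wrist_force: [-0.8, -3.6, 3.4]
gripper_width: 0.0006
grasp_force: 1.7
```

```bash
python3 go.py
python3 - <<'E'
from h import *
from cell import ctrl
p=np.load('p.npy')
ims=[]
for c,(y,x) in(('side',(140,230)),('scene',(150,130))):
    d=ctrl.camera(c);im=cv2.resize(d['image'][:,:,::-1],None,fx=2,fy=2,interpolation=cv2.INTER_CUBIC)
    ims.append(im[2*y:2*y+360,2*x:2*x+400])
cv2.imwrite('pics/w4.png',np.hstack(ims))
E
```

```text
t 13.25 track [  37.  -202.2   51.7] F [-0.9 -3.5  3.4] w 0.0006439793752548318
turn [ 0.   -0.01  0.02]
```

View pics/w4.png

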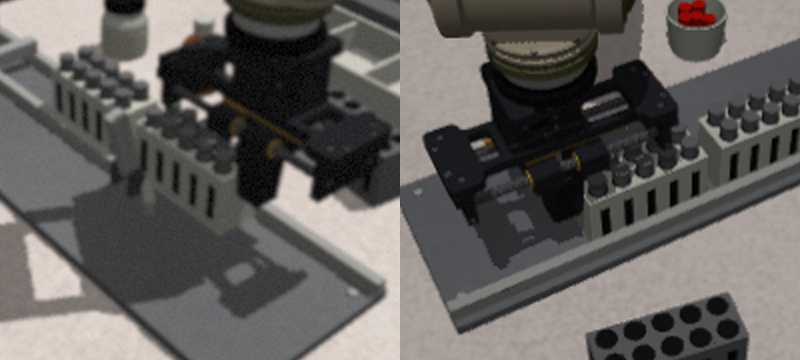

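The rack has passed the mouth straight and is nearly touching the front rack, with the gap at scene crop (705,160). I'll keep pushing.

Call:
{"method": "play_rows", "body": {
  "motion": [
    {"dp":[0,0.009,0],"turn":[0,0,0]},
    {"dp":[0,0.018,0],"turn":[0,0,0]},
    {"dp":[0,0.028,0],"turn":[0,0,0]},
    {"dp":[0,0.038,0],"turn":[0,0,0]},
    {"dp":[0,0.048,0],"turn":[0,0,0]},
    {"dp":[0,0.058,0],"turn":[0,0,0]},
    {"dp":[0,0.068,0],"turn":[0,0,0]},
    {"dp":[0,0.077,0],"turn":[0,0,0]},
    {"dp":[0,0.085,0],"turn":[0,0,0]},
    {"dp":[0,0.091,0],"turn":[0,0,0]}
  ]
}}

```text
time_s: 14.6
position: [0.5796, -0.0578, 0.0517]
eef_rot: [0.038, -3.141, 0.0]
wrist_force: [-0.6, -1.9, -1.6]
gripper_width: 0.0007
grasp_force: 1.3
```

```bash
python3 go.py
```

```text
t 14.6 track [  37.  -111.5   51.7] F [-0.6 -1.9 -1.6] w 0.0007176263596669799
turn [-0.   -0.    0.01]
```

Call:
{"method": "play_rows", "body": {
  "motion": [
    {"dp":[0,0.002,0],"turn":[0,0,0]},
    {"dp":[0,0.004,0],"turn":[0,0,0]},
    {"dp":[0,0.006,0],"turn":[0,0,0]},
    {"dp":[0,0.008,0],"turn":[0,0,0]},
    {"dp":[0,0.01,0],"turn":[0,0,0]},
    {"dp":[0,0.012,0],"turn":[0,0,0]},
    {"dp":[0,0.013,0],"turn":[0,0,0]},
    {"dp":[0,0.014,0],"turn":[0,0,0]},
    {"dp":[0,0.015,0],"turn":[0,0,0]},
    {"dp":[0,0.016,0],"turn":[0,0,0]}
  ]
}}

```text
time_s: 15.85
position: [0.5792, -0.0423, 0.0517]
eef_rot: [0.038, -3.141, 0.0]
wrist_force: [-1.0, -4.5, -0.2]
gripper_width: 0.0002
grasp_force: 1.9
```

```bash
python3 go.py
python3 - <<'E'
from h import *
from cell import ctrl
p=np.load('p.npy')
ims=[]
for c,(y,x) in(('side',(100,150)),('scene',(120,250))):
    d=ctrl.camera(c);im=cv2.resize(d['image'][:,:,::-1],None,fx=2,fy=2,interpolation=cv2.INTER_CUBIC)
    for l in([[8,-72,72],[8,158,72],[52,158,72],[52,-72,72],[8,-72,72]],):cv2.polylines(im,[np.int32(proj(d,w(p,l))*2+.5)],False,(0,255,0),1)
    ims.append(im[2*y:2*y+360,2*x:2*x+400])
cv2.imwrite('pics/w5.png',np.hstack(ims))
E
```

```text
t 15.85 track [ 37.  -96.   51.7] F [-1.1 -4.5 -0.2] w 0.0002370160065394842
turn [-0.   -0.01  0.01]
```

View pics/w5.png

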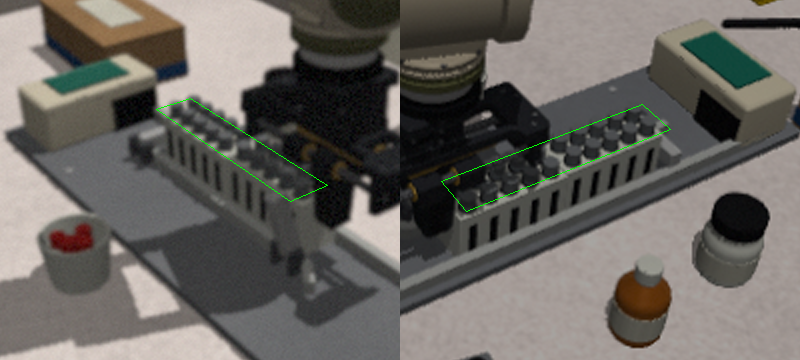

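The racks touch each other. The front rack's end is a few mm short of the flag, at scene crop (660,150). I'll creep forward.

Call:
{"method": "play_rows", "body": {
  "motion": [
    {"dp":[0,0.0005,0],"turn":[0,0,0]},
    {"dp":[0,0.001,0],"turn":[0,0,0]},
    {"dp":[0,0.0015,0],"turn":[0,0,0]},
    {"dp":[0,0.002,0],"turn":[0,0,0]},
    {"dp":[0,0.0025,0],"turn":[0,0,0]},
    {"dp":[0,0.003,0],"turn":[0,0,0]},
    {"dp":[0,0.0035,0],"turn":[0,0,0]},
    {"dp":[0,0.004,0],"turn":[0,0,0]},
    {"dp":[0,0.0045,0],"turn":[0,0,0]},
    {"dp":[0,0.005,0],"turn":[0,0,0]}
  ]
}}

```text
time_s: 17.2
position: [0.5791, -0.0372, 0.0517]
eef_rot: [0.038, -3.141, 0.0]
wrist_force: [-0.8, -4.3, 0.3]
gripper_width: 0.0004
grasp_force: 2.2
```

```bash
python3 go.py
```

```text
t 17.2 track [ 37.  -91.   51.7] F [-0.9 -4.2  0.3] w 0.00038281792000163084
turn [-0.   -0.    0.01]
```

Still sliding at about 4 N. Creep on.

Call:
{"method": "play_rows", "body": {
  "motion": [
    {"dp":[0,0.0004,0],"turn":[0,0,0]},
    {"dp":[0,0.0008,0],"turn":[0,0,0]},
    {"dp":[0,0.0012,0],"turn":[0,0,0]},
    {"dp":[0,0.0016,0],"turn":[0,0,0]},
    {"dp":[0,0.002,0],"turn":[0,0,0]},
    {"dp":[0,0.0024,0],"turn":[0,0,0]},
    {"dp":[0,0.0028,0],"turn":[0,0,0]},
    {"dp":[0,0.0032,0],"turn":[0,0,0]},
    {"dp":[0,0.0036,0],"turn":[0,0,0]},
    {"dp":[0,0.004,0],"turn":[0,0,0]}
  ]
}}

```text
time_s: 18.45
position: [0.579, -0.0333, 0.0517]
eef_rot: [0.038, -3.141, 0.0]
wrist_force: [-1.2, -5.3, 0.8]
gripper_width: 0.0004
grasp_force: 2.3
```

```bash
python3 go.py
```

```text
t 18.45 track [ 37.  -87.   51.7] F [-1.4 -5.2  0.8] w 0.0003878864652275295
turn [-0.   -0.    0.01]
```

Call:
{"method": "play_rows", "body": {
  "motion": [
    {"dp":[0,0.0003,0],"turn":[0,0,0]},
    {"dp":[0,0.0006,0],"turn":[0,0,0]},
    {"dp":[0,0.0009,0],"turn":[0,0,0]},
    {"dp":[0,0.0012,0],"turn":[0,0,0]},
    {"dp":[0,0.0015,0],"turn":[0,0,0]},
    {"dp":[0,0.0018,0],"turn":[0,0,0]},
    {"dp":[0,0.0021,0],"turn":[0,0,0]},
    {"dp":[0,0.0024,0],"turn":[0,0,0]},
    {"dp":[0,0.0027,0],"turn":[0,0,0]},
    {"dp":[0,0.003,0],"turn":[0,0,0]}
  ]
}}

```text
time_s: 19.7
position: [0.5791, -0.0319, 0.0519]
eef_rot: [-0.038, 3.141, -0.004]
wrist_force: [-2.1, -14.1, 0.8]
gripper_width: 0.0005
grasp_force: 7.1
```

```bash
python3 go.py
```

```text
t 19.7 track [ 37.2 -85.6  51.9] F [ -2.4 -14.    0.8] w 0.0005122767298933655
turn [-0.15  0.02  0.01]
```

Force rose to 14 N and the motion stalled, so the racks are against the stop. I'll back off, lift and go round to the tail gate.

Call:
{"method": "play_rows", "body": {
  "motion": [
    {"dp":[0,-0.015,0],"turn":[0,0,0]},
    {"dp":[0,-0.035,-0.01],"turn":[0,0,0]},
    {"dp":[0,-0.04,-0.06],"turn":[0,0,0]},
    {"dp":[0,-0.04,-0.11],"turn":[0,0,0]},
    {"dp":[0.05,-0.03,-0.115],"turn":[0,0,0]},
    {"dp":[0.1,-0.013,-0.115],"turn":[0,0,0]},
    {"dp":[0.117,-0.013,-0.1],"turn":[0,0,0]},
    {"dp":[0.117,-0.013,-0.06],"turn":[0,0,0]},
    {"dp":[0.117,-0.013,-0.025],"turn":[0,0,0]},
    {"dp":[0.117,-0.013,-0.025],"turn":[0,0,0]}
  ]
}}

```text
time_s: 20.95
position: [0.4615, -0.0463, 0.0759]
eef_rot: [0.037, -3.138, -0.002]
wrist_force: [0.6, -0.2, 0.5]
gripper_width: 0.0004
grasp_force: 0.0
```

```bash
python3 go.py -75,-97,75 36,-97,75 40,-97,44.5
```

```text
t 20.95 track [-80.8 -97.2  75.9] F [ 0.6 -0.2  0.5] w 0.00042431979307785126
turn [ 0.09 -0.17 -0.04]
-75,-97,75 [-0.0058  0.0002  0.0009]
36,-97,75 [-0.1168  0.0003  0.0005]
40,-97,44.5 [-0.1209  0.0002  0.031 ]
```

Call:
{"method": "play_rows", "body": {
  "motion": [
    {"dp":[-0.03,0,0],"turn":[0,0,0]},
    {"dp":[-0.055,0,0],"turn":[0,0,0]},
    {"dp":[-0.078,0,0],"turn":[0,0,0]},
    {"dp":[-0.1,0,0],"turn":[0,0,0]},
    {"dp":[-0.115,0,0],"turn":[0,0,0]},
    {"dp":[-0.12,0,0.01],"turn":[0,0,0]},
    {"dp":[-0.12,0,0.022],"turn":[0,0,0]},
    {"dp":[-0.12,0,0.029],"turn":[0,0,0]},
    {"dp":[-0.12,0,0.031],"turn":[0,0,0]},
    {"dp":[-0.12,0,0.032],"turn":[0,0,0]}
  ]
}}

```text
time_s: 22.2
position: [0.5817, -0.0432, 0.0452]
eef_rot: [0.038, -3.14, -0.0]
wrist_force: [-5.3, -0.5, 9.6]
gripper_width: 0.0006
grasp_force: 5.1
```

```bash
python3 go.py
```

```text
t 22.2 track [ 39.5 -96.9  45.2] F [-5.4 -0.3  9.6] w 0.0006124124520889094
turn [ 0.01 -0.08  0.02]
```

The gate is fully pressed (z 45, about 10 N). I'll lift away and retreat, then check.

Call:
{"method": "play_rows", "body": {
  "motion": [
    {"dp":[0,0,-0.03],"turn":[0,0,0]},
    {"dp":[0,0,-0.08],"turn":[0,0,0]},
    {"dp":[0,0,-0.13],"turn":[0,0,0]},
    {"dp":[0.05,0,-0.17],"turn":[0,0,0]},
    {"dp":[0.1,0,-0.2],"turn":[0,0,0]},
    {"dp":[0.15,0,-0.22],"turn":[0,0,0]},
    {"dp":[0.19,0,-0.22],"turn":[0,0,0]},
    {"dp":[0.2,0,-0.22],"turn":[0,0,0]},
    {"dp":[0.2,0,-0.22],"turn":[0,0,0]},
    {"dp":[0.2,0,-0.22],"turn":[0,0,0]}
  ]
}}

```text
time_s: 23.45
position: [0.383, -0.0482, 0.2646]
eef_rot: [0.038, -3.141, -0.0]
wrist_force: [0.5, 0.4, 0.2]
gripper_width: 0.0003
grasp_force: 0.0
```

```bash
python3 go.py
python3 - <<'E'
from h import *
from cell import ctrl
p=np.load('p.npy')
ims=[]
for c,(y,x) in(('side',(100,170)),('scene',(120,220))):
    d=ctrl.camera(c);im=cv2.resize(d['image'][:,:,::-1],None,fx=2,fy=2,interpolation=cv2.INTER_CUBIC)
    ims.append(im[2*y:2*y+360,2*x:2*x+400])
cv2.imwrite('pics/w6.png',np.hstack(ims))
E
```

```text
t 23.45 track [-159.3  -97.1  264.6] F [0.5 0.4 0.2] w 0.0002629513976741781
turn [ 0.01 -0.02  0.02]
```

View pics/w6.png

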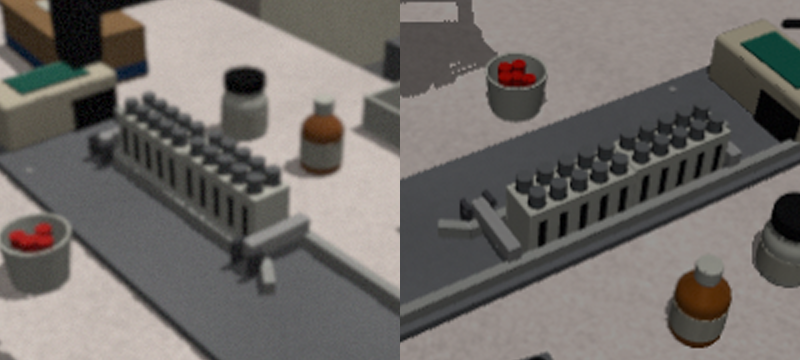

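The final view shows the gate down behind the second rack at scene crop (497,228), and both racks upright and touching. The front rack is against the stop at (730,150), and the cup, bottle and jar are in place.

```bash
python3 -c "
from cell import ctrl
print(ctrl.sign_off())"
```

```text
the job is handed in; nothing more can be done
None
```

The job is handed in, at about 24 s of the 58 s limit: stop flag down first, both racks upright and touching with the front one against the stop, tail gate down behind them, and cup, bottle and jar seen in place (the arm never went near the empty rack).

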